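# Stow the vial box, then present the grinding-ball tray to the reader

### The arm

A 6-joint arm with a two-finger parallel gripper is mounted at the origin on the work surface. World frame = base frame: x ahead of the robot, y to its left, z up, the work surface at z = 0. Lengths are in m, angles in rad, forces in N, time in s.
With the tool pointing down it reaches from about 0.275 to 0.85 m from the base axis. Payload 19 kg.
Tool frame: the origin (TCP) lies at the very end of the fingers, on their centre line; the grasp point (between the pads) lies 19 mm behind it; x points along the fingers, y is the direction in which the jaws open and shut, and the axes are right-handed (so a half turn about x gives the same grasp; the last joint's range is limited). The gripper opens to 85 mm and grips with 20 to 120 N. Pads are 22 mm wide; open, the fingers measure 114 mm over their backs; the gripper's body (76 mm by 85 mm) begins 54 mm behind the grasp point. The pads swing forward as they close: fully open they stand 13 mm farther back than shut.
Start: joints at [-1.295, 0.15, 1.437, -0, 1.554, -0.134], TCP at [0.229, -0.527, 0.231] pointing down, gripper open.
Joint ranges: [-2.8, 2.8], [-0.68, 2.1], [0.12, 2.68], [-1.39, 4.53], [0.16, 2.79], [-2.81, 2.81]. Speed limits (rad/s): [1.89, 1.89, 2.22, 3.01, 3.01, 3.01].

### API

Orientations are given as [roll, pitch, yaw] about the fixed x, y, z axes, in that order (R = Rz(yaw) Ry(pitch) Rx(roll)).
In Python, from rig import r gives the robot as it stands.
- The arm moves only by the tool arm_command, never from a script. Its argument "rows" is a list of rows, each a list of 3 entries, a list of its own where there are three numbers: the shift along the world's x, y, z in mm, then the turn, a rotation vector about the world's x, y, z in degrees, then the opening, from -1 (shut) to 1 (fully open). A call has 1 to 8 rows; each row shifts and turns the commanded pose from where the row before left it; what a row does not reach is not made up. A row lasts 1/10 s, in which the tool goes at most 50 mm and 8.59 degrees, less where a joint would pass 70% of its speed; a pose out of reach is approached as far as the arm can. A call with a gripper value outside its range is refused whole. The fingers move at their own pace and stop on an object; "grip_force" is the grip in N (left out, the last holds). Time passes only in rows, so rows that do not move let the fingers close. It gives the time, the measured TCP pose, the force and the opening at its end, in the units of the state.
- r.get_state(): the state, without advancing time (a new reading comes with each control period).
- r.get_image(name): name is "side" or "top" or "wrist"; returns a dict with "frame" (400x640x3 uint8, red, green, blue), "mtx" (3x3 intrinsics, pixels), "k1" (the pictures are not rectified: a ray, as slopes to the right and down, at radius r is drawn at 1 + k1 r^2 times it, then the intrinsics apply), "R" (3x3) and "t" (3): a world point X has camera coordinates R X + t. Camera axes: x right, y down, z forward; pixel columns grow to the right and rows downward; lengths in m; the calibration is good to about 2 mm. A picture is of the moment at which its call begins. There is no depth.
- r.sign_off(): hands the job in, once; it reports no verdict.
The state is a dict: "clock": time; "joint_pos": joint angles; "qd": joint speeds; "joint_efforts": joint torques, N m; "tool_pos": TCP position; "tool_rot": TCP orientation; "ft_force": force on the tool from outside, world axes, zero at the start; "ft_torque": the same for the moment, N m; "grip_width": finger opening in m.
Only numpy, scipy, OpenCV 4.12 (cv2) and the standard library are available. Lean on these libraries where they do the work, as an engineer would, in place of code of your own. Each camera call takes 0.05 s, during which the arm holds its last target.

### The job

Close out this milling sample: lay the blue-lidded vial box upright on the floor of the open drawer, let go and slide the drawer fully shut. Then pick up the carrier tray (the blue fin is its grip) and bring it over the tray reader, keeping it level all the way so the loose steel ball never leaves its pocket, and finish while still holding it there: level, still, centred over the dark window and about 10 cm above it, in the gripper only. Leave the grey-lidded box, the loose amber vial and the blue jar cap where they are.

Things in the scene. Friction and masses are not known exactly. Their poses are not given: they have to be found in the camera images.
- cabinet_drawer0 (a joint): The only drawer of a low white cabinet (260 deep x 220 wide x 90 mm tall, fixed to the bench). Value in m: 0 = shut, grows as the drawer comes out towards the robot (it starts 0.12 to 0.17 open, stop at 0.18). Runs with about 1 N friction plus light damping, stays where it is left, has no latch.
- drawer_floor (a point): Point on the drawer's inner floor, midway across, 22 mm above the bench, moving with it; +x points into the cabinet (the way it shuts), z up. Inside: x -47 to +167 mm, y -89 to +89 mm; walls 6 mm thick, 46 mm high; front panel 15 mm thick, top 76 mm above the bench. In this frame the cabinet's front edge is at x = joint value - 0.053 m; beyond it the drawer is under the 90 mm high top.
- cabinet_drawer0_handle (a point): Middle of the drawer's steel bar handle: 11 mm thick, 110 mm long along y, 35 mm in front of the drawer front, 52 mm above the bench; moves with the drawer; axes as drawer_floor. Pushing on the bar along +x shuts the drawer.
- box_blue: The vial box to put away: closed rigid box with white lower part and BLUE lid (lid fixed), 70 (x) x 44 (y) x 40 mm (z), about 120 g. Origin at the centre of its underside, z up. May stand in either of two spots, swapped with the grey-lidded box.
- box_grey: Bystander: the same box with a GREY lid, 70 x 44 x 40 mm, origin at the centre of its underside. Leave alone.
- tray: White carrier tray 140 (x) x 96 (y) mm, 14 mm high lip, about 300 g, standing on the bench; origin at the centre of its underside, z up. At its centre an upright BLUE grip fin, 14 mm thick along x, 60 mm long along y, top 86 mm above the underside. At +x a black pad with the ball's pocket, at -x a plain blue pad; apart from the fin only the ball (top at 31 mm) exceeds the lip.
- ball: Polished steel grinding ball, 24 mm diameter, 56 g, origin at its centre. Lies loose in the tray's pocket and can roll about 4 mm each way.
- pocket (a point): Centre of the ball when it rests centred in the pocket: 40.5 mm from the tray's origin along the tray's +x, 19 mm above its underside. The pocket is a flat-floored round recess, 26 mm diameter, 3.5 mm deep, so the ball rolls out if the tray is tipped or jerked hard.
- reader: Tray reader: low white box 110 x 110 x 40 mm with a blue-framed dark window on top, fixed to the bench; origin at the centre of its underside.
- window (a point): Centre of the reader's window, on its top face, 40 mm above the bench; z up.
- vial: Bystander: loose amber vial with blue cap, 24 mm diameter, 46 mm tall, origin at the centre of its underside. Leave alone.
- jar_cap: Bystander: blue screw cap lying flat, 50 mm diameter, 18 mm high, origin at the centre of its underside. Leave alone.
There are look-alikes about, which are no part of the job. Leave any pink look-alike of the tray alone.

How it is judged:
By the outcome, as a careful person would: the job done as asked, in the order asked, and still so for the second after the job is handed in, while the arm keeps its last pose, push and grip.
It also fails if it takes over 72 s, if anything falls off the work surface, if the arm or the gripper's body presses on something with over 40 N, if the wrist force passes 120 N, or if a joint passes its speed limit or range.

## Working session

There is one attempt and no reset: what is moved stays moved. The work goes in short steps, Python scripts to look and compute and a tool call to move; the robot and the scene stay as the last step left them, time stands still between calls to the robot, and variables do not carry over. Pictures are saved under pics/ and viewed, and the job is handed in when it is done.

Besides the shell and the picture viewer there is one more tool, called by a JSON object that holds its "method" and its "body", one argument or row to a line. arm_command: Moves the arm, as the interface text tells. Its arguments: {"type":"object","properties":{"rows":{"type":"array","items":{"type":"array"}},"grip_force":{"type":"number"}},"required":["rows"]}

```bash
mkdir -p pics; ls; python3 - <<'E'
from rig import r
import cv2
print(r.get_state())
for n in ("side","top","wrist"):
    d=r.get_image(n); cv2.imwrite(f"pics/{n}0.png",d["frame"][:,:,::-1]); print(n,d["mtx"].tolist(),d["k1"],d["R"].tolist(),d["t"].tolist())
E
```

```text
pics
{'clock': 0.0, 'joint_pos': array([-1.29500045e+00,  1.50968896e-01,  1.43801505e+00,  1.27525995e-05,
        1.55383974e+00, -1.34009256e-01]), 'qd': array([-0.00014653, -0.00083366,  0.00037471,  0.00115994, -0.00033413,
        0.00139604]), 'joint_efforts': array([-4.00551377e-03, -7.13056040e+01, -5.70875359e+01, -4.76608711e-04,
        8.90526484e-03, -1.58596038e-05]), 'tool_pos': array([ 0.2290083 , -0.52714994,  0.23069318]), 'tool_rot': array([-1.71516282,  1.56956523,  1.83623474]), 'ft_force': array([ 0.28902091, -0.17266061, -0.22028799]), 'ft_torque': array([-0.01439454, -0.01960215,  0.01642139]), 'grip_width': 0.0852000863027747}
side [[489.42991980204397, 0.0, 315.82279975553433], [0.0, 489.42991980204397, 199.35006356740425], [0.0, 0.0, 1.0]] 0.005176391364897341 [[0.9538914075994819, -0.29978588052433836, -0.014819188443568386], [-0.18528711908483353, -0.5492874942029614, -0.8148324565292391], [0.23613527057413844, 0.7800074836503037, -0.5795070831667197]] [-0.4892212653812426, 0.1272015724872385, 1.2815973359481385]
top [[400.28918777754325, 0.0, 314.86115198966485], [0.0, 400.28918777754325, 200.32796494641616], [0.0, 0.0, 1.0]] -0.04900984404881218 [[-0.08099089026431042, -0.9967129689563121, 0.001932151259196193], [-0.976077446220072, 0.07892135646367077, -0.20259377698842848], [0.20177535695594068, -0.018294179627089107, -0.9792609602741624]] [-0.03972391099042118, 0.49348276841214683, 0.9279087189816793]
wrist [[280.8805688694562, 0.0, 318.866568366246], [0.0, 280.8805688694562, 201.77493001292996], [0.0, 0.0, 1.0]] -0.03137710698432398 [[0.3986088638935409, -0.9171206047125391, -0.0008775176412688271], [-0.8734392340620176, -0.3799150216321606, 0.3045791863200677], [-0.2796692296743783, -0.12064150508819535, -0.9524866136714982]] [-0.5740297900308716, -0.03827622211629348, 0.37878902493734545]
```

```bash
sleep 0
```

```text
(no output)
```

View pics/side0.png

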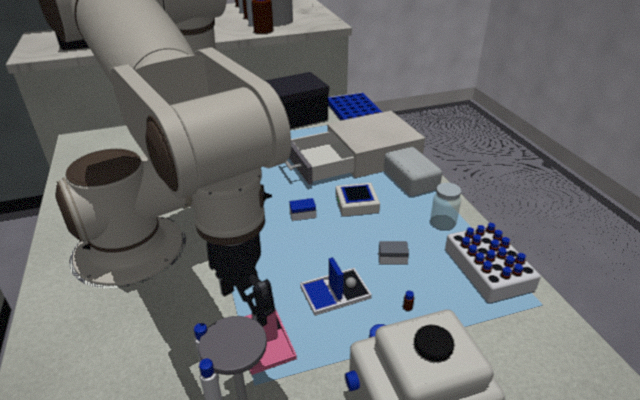

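View pics/top0.png

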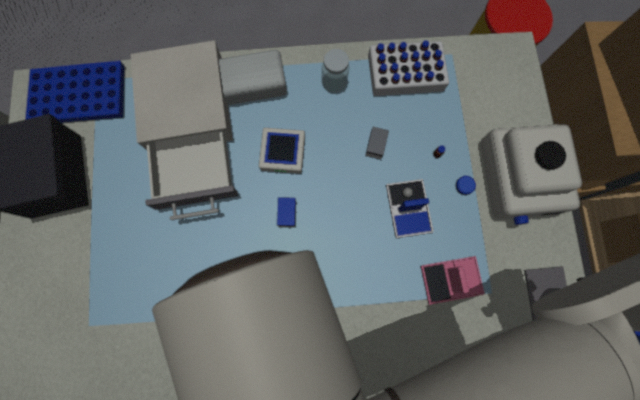

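View pics/wrist0.png

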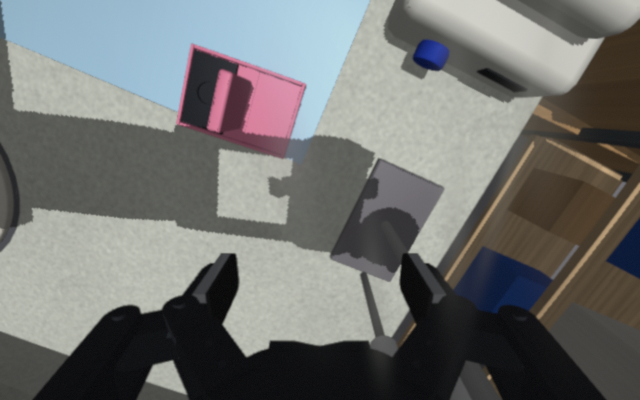

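Top view: blue-lidded box at (286,212), grey-lidded box at (377,142), white tray with blue fin at (410,208), pink look-alike at (452,280), reader at (283,150), open drawer at (188,170), jar cap at (466,185), vial at (439,152). I take the blue-lid box and the white tray. An enlarged crop confirms, along with the measurements.

```bash
cat > h.py <<'E'
import numpy as np, cv2
def undist(d,px):
    K=np.array(d["mtx"]);k=d["k1"]
    p=np.atleast_2d(np.array(px,float)).reshape(-1,1,2)
    return cv2.undistortPoints(p,K,np.array([k,0,0,0,0.]))[:,0]
def ray(d,px):
    u=undist(d,px); R=np.array(d["R"]);t=np.array(d["t"])
    D=np.c_[u,np.ones(len(u))]@R
    return -R.T@t,D
def plane(d,px,z):
    C,D=ray(d,px); return C+D*((z-C[2])/D[:,2:3])
def tri(dl,pl):
    A=np.zeros((3,3));b=np.zeros(3)
    for d,p in zip(dl,pl):
        C,D=ray(d,p);D=D[0]/np.linalg.norm(D[0]);P=np.eye(3)-np.outer(D,D);A+=P;b+=P@C
    return np.linalg.solve(A,b)
def proj(d,X):
    K=np.array(d["mtx"]);k=d["k1"]
    X=np.atleast_2d(np.array(X,float))
    return cv2.projectPoints(X,cv2.Rodrigues(np.array(d["R"]))[0],np.array(d["t"]),K,np.array([k,0,0,0,0.]))[0][:,0]
def blobs(d,lo,hi,amin=30,roi=None):
    h=cv2.cvtColor(d["frame"],cv2.COLOR_RGB2HSV); m=cv2.inRange(h,np.array(lo),np.array(hi))
    if roi: 
        z=np.zeros_like(m);x0,y0,x1,y1=roi;z[y0:y1,x0:x1]=m[y0:y1,x0:x1];m=z
    c,_=cv2.findContours(m,cv2.RETR_EXTERNAL,cv2.CHAIN_APPROX_NONE)
    return [(cv2.contourArea(q),q) for q in c if cv2.contourArea(q)>amin],m
E
python3 - <<'E'
from rig import r
from h import *
t=r.get_image("top"); s=r.get_image("side")
np.save("top0.npy",t,allow_pickle=True);np.save("side0.npy",s,allow_pickle=True)
def crop(d,x0,y0,x1,y1,f,n): cv2.imwrite("pics/"+n,cv2.resize(d["frame"][y0:y1,x0:x1,::-1],None,fx=f,fy=f,interpolation=cv2.INTER_CUBIC))
crop(t,130,110,330,250,4,"c1.png")
crop(t,350,110,490,250,4,"c2.png")
crop(s,270,110,430,320,2.8,"c3.png")
for a,q in blobs(t,(100,120,60),(130,255,255),30,(230,110,490,310))[0]:
    h=cv2.cvtColor(t["frame"],cv2.COLOR_RGB2HSV)
    rr=cv2.minAreaRect(q); print(a,rr,h[int(rr[0][1]),int(rr[0][0])])
E
```

```text
571.5 ((412.3099365234375, 222.66998291015625), (19.233304977416992, 33.23401641845703), 81.8698959350586) [115 171 124]
133.0 ((415.9299621582031, 202.00997924804688), (6.788225173950195, 24.465898513793945), 81.8698959350586) [115 183 121]
435.0 ((286.0010681152344, 211.47732543945312), (17.209503173828125, 27.65326499938965), 2.602562189102173) [114 180 130]
249.5 ((465.25, 184.75), (18.384775161743164, 17.677669525146484), 45.0) [113 176 132]
828.5 ((281.1393737792969, 147.96722412109375), (30.51054573059082, 29.2430419921875), 5.19442892074585) [103  58  31]
```

View pics/c1.png

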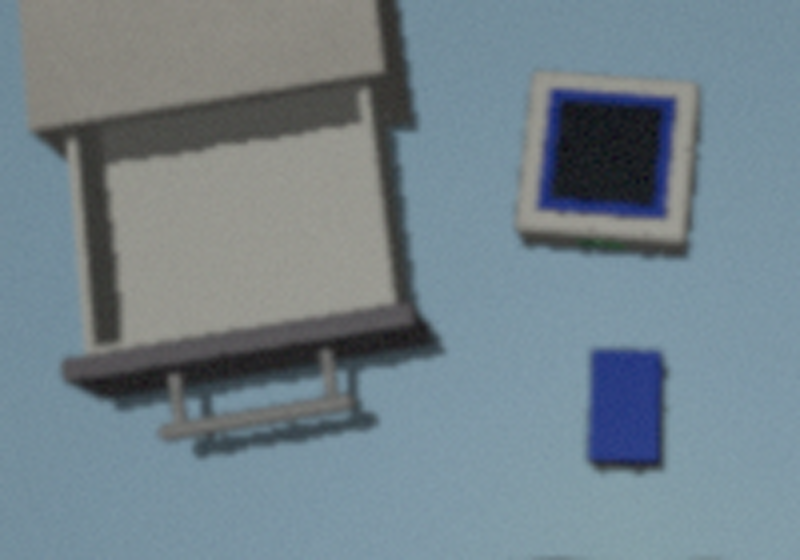

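View pics/c2.png

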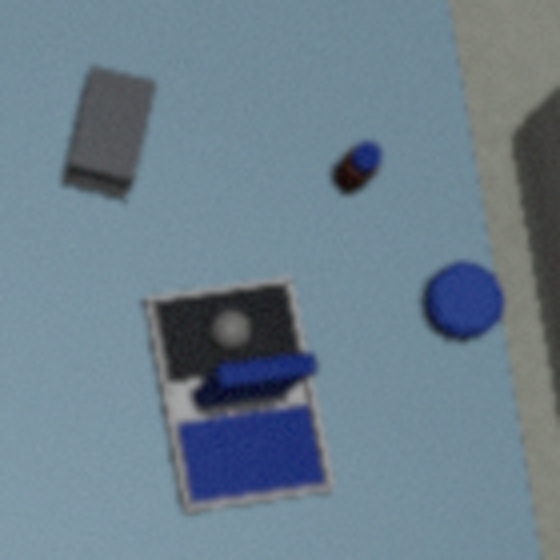

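View pics/c3.png

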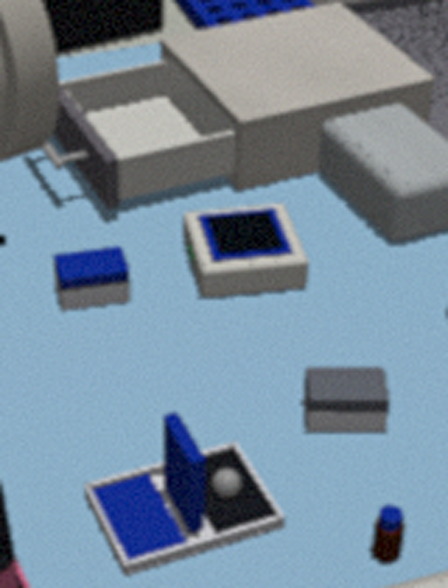

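The crops confirm it: c1/c3 show the blue-lidded box with its white lower part; c2 shows the white tray with the blue fin, steel ball and black pad. Measuring now.

```bash
python3 - <<'E'
from h import *
t=np.load("top0.npy",allow_pickle=True).item(); s=np.load("side0.npy",allow_pickle=True).item()
o=lambda p,x0,y0:(np.array(p)+.5)/4-.5+[x0,y0]
P=lambda p,z,x0=130,y0=110:plane(t,o(p,x0,y0),z)
np.set_printoptions(precision=4,suppress=True)
q=blobs(t,(100,120,60),(130,255,255),30,(230,110,490,310))[0]
def rect(q,z):
    rr=cv2.minAreaRect(q); w=plane(t,q[:,0].astype(float),z)[:,:2].astype(np.float32)*1000
    R=cv2.minAreaRect(w); b=cv2.boxPoints(R); return R
for (a,c),z in zip(q,[.004,.086,.04,.018,.04]): print(a,rect(c,z))
print("cabinet front top edge",P([[35,130],[384,75]],.09))
print("panel top outer",P([[64,372],[412,318]],.076), "inner", P([[92,350],[395,305]],.076))
print("handle",P([[165,432],[352,402]],.0575))
print("reader top", P([[533,73],[697,82],[687,244],[516,232]],.04))
print("window", P([[553,89],[676,97],[668,217],[539,208]],.04))
print("box", P([[591,350],[662,351],[663,463],[589,461]],.04))
print("tray",P([[146,300],[290,281],[328,490],[187,511]],.014,350,110))
print("ball",P([[231,328]],.022,350,110))
print("fin",P([[216,362],[312,355],[316,372],[216,388]],.086,350,110))
# side blobs
for a,c in blobs(s,(100,120,50),(130,255,255),30,(270,170,430,320))[0]: print(a,cv2.minAreaRect(c))
E
```

```text
571.5 ((420.5336608886719, -322.4332275390625), (49.03244400024414, 83.856689453125), 3.322096586227417)
133.0 ((458.09857177734375, -316.279296875), (16.231365203857422, 58.77667236328125), 3.574598550796509)
435.0 ((468.85626220703125, -6.809133529663086), (42.52336502075195, 68.31185913085938), 83.86400604248047)
249.5 ((505.01153564453125, -468.4236755371094), (46.36048126220703, 48.349029541015625), 37.471046447753906)
828.5 ((633.5263061523438, -5.612632751464844), (77.19029998779297, 78.27680206298828), 80.4484634399414)
cabinet front top edge [[0.6599 0.339  0.09  ]
 [0.677  0.1241 0.09  ]]
panel top outer [[0.5105 0.3256 0.076 ]
 [0.5266 0.1153 0.076 ]] inner [[0.5226 0.3087 0.076 ]
 [0.5355 0.1252 0.076 ]]
handle [[0.4727 0.2713 0.0575]
 [0.4821 0.1572 0.0575]]
reader top [[ 0.6914  0.0383  0.04  ]
 [ 0.6766 -0.0664  0.04  ]
 [ 0.5695 -0.0521  0.04  ]
 [ 0.586   0.0546  0.04  ]]
window [[ 0.6794  0.026   0.04  ]
 [ 0.6675 -0.0523  0.04  ]
 [ 0.588  -0.0415  0.04  ]
 [ 0.6005  0.0393  0.04  ]]
box [[ 0.5064  0.0122  0.04  ]
 [ 0.5022 -0.0316  0.04  ]
 [ 0.4325 -0.0272  0.04  ]
 [ 0.4373  0.0177  0.04  ]]
tray [[ 0.5224 -0.2656  0.014 ]
 [ 0.5275 -0.3599  0.014 ]
 [ 0.3914 -0.3656  0.014 ]
 [ 0.3856 -0.2754  0.014 ]]
ball [[ 0.4981 -0.3157  0.022 ]]
fin [[ 0.465  -0.2877  0.086 ]
 [ 0.4646 -0.3452  0.086 ]
 [ 0.4542 -0.3462  0.086 ]
 [ 0.4494 -0.2858  0.086 ]]
48.5 ((409.5, 294.5), (9.0, 7.0), 90.0)
514.0 ((319.2000427246094, 293.4000244140625), (30.410520553588867, 20.571826934814453), 63.43495178222656)
387.0 ((336.0, 278.5), (41.0, 14.0), 90.0)
273.5 ((302.280029296875, 204.95999145507812), (12.445079803466797, 25.45584487915039), 81.8698959350586)
379.0 ((357.3975830078125, 193.37295532226562), (15.481611251831055, 30.0578670501709), 84.80557250976562)
```

```bash
python3 - <<'E'
from rig import r
import numpy as np
from scipy.spatial.transform import Rotation as R
st=r.get_state(); T=R.from_euler('xyz',st["tool_rot"]); print(T.as_matrix().round(4))
y=T.as_matrix()[:,1]; print("jaw yaw",np.degrees(np.arctan2(y[1],y[0])))
for nm,a in (("box",85),("box180",-95)):
    a=np.radians(a); yy=np.array([np.cos(a),np.sin(a),0]); x=np.array([0,0,-1.]); M=np.c_[x,yy,np.cross(x,yy)]
    print(nm,(R.from_matrix(M)*T.inv()).as_rotvec(degrees=True))
E
```

```text
[[-2.000e-04  3.984e-01 -9.172e-01]
 [ 6.000e-04 -9.172e-01 -3.984e-01]
 [-1.000e+00 -6.000e-04 -1.000e-04]]
jaw yaw -66.52022909598436
box [ 2.95516256e-03 -4.65201094e-02  1.51520224e+02]
box180 [-3.44547942e-02 -2.18872052e-03 -2.84797691e+01]
```

{"method": "arm_command", "body": {
  "rows": [
    [[15, 32.5, -2], [0, 0, -1.78], 1],
    [[15, 32.5, -2], [0, 0, -1.78], 1],
    [[15, 32.5, -2], [0, 0, -1.78], 1],
    [[15, 32.5, -2], [0, 0, -1.78], 1],
    [[15, 32.5, -2], [0, 0, -1.78], 1],
    [[15, 32.5, -2], [0, 0, -1.78], 1],
    [[15, 32.5, -2], [0, 0, -1.78], 1],
    [[15, 32.5, -2], [0, 0, -1.78], 1]
  ]
}}

```text
clock: 1.05
tool_pos: [0.3494, -0.266, 0.2152]
tool_rot: [2.74, 1.571, -0.241]
ft_force: [0.1, -0.5, 0.1]
grip_width: 0.0851
```

{"method": "arm_command", "body": {
  "rows": [
    [[15, 32.5, -2], [0, 0, -1.78], 1],
    [[15, 32.5, -2], [0, 0, -1.78], 1],
    [[15, 32.5, -2], [0, 0, -1.78], 1],
    [[15, 32.5, -2], [0, 0, -1.78], 1],
    [[15, 32.5, -2], [0, 0, -1.78], 1],
    [[15, 32.5, -2], [0, 0, -1.78], 1],
    [[15, 32.5, -2], [0, 0, -1.78], 1],
    [[15, 32.5, -2], [0, 0, -1.78], 1]
  ]
}}

```text
clock: 1.85
tool_pos: [0.4694, -0.0058, 0.1993]
tool_rot: [-2.726, 1.57, 0.327]
ft_force: [1.0, -0.9, 0.5]
grip_width: 0.0854
```

```bash
python3 - <<'E'
from rig import r
from h import *
np.set_printoptions(precision=4,suppress=True)
print(r.get_state())
w=r.get_image("wrist"); cv2.imwrite("pics/w1.png",w["frame"][:,:,::-1]); np.save("w1.npy",w,allow_pickle=True)
for a,c in blobs(w,(100,120,50),(130,255,255),200)[0]:
    W=plane(w,c[:,0].astype(float),.04)[:,:2].astype(np.float32)*1000
    print(a,cv2.minAreaRect(c)[0],cv2.minAreaRect(W))
E
```

```text
{'clock': 1.85, 'joint_pos': array([-0.1768, -0.0585,  1.7204,  0.0001,  1.4795,  1.4824]), 'qd': array([ 0.7626,  0.3048, -0.2429, -0.0006, -0.0643,  1.0677]), 'joint_efforts': array([ -8.5257, -55.9834, -53.0245,   0.1457,   0.4495,  -3.4676]), 'tool_pos': array([ 0.4694, -0.0058,  0.1993]), 'tool_rot': array([-2.7259,  1.5705,  0.3273]), 'ft_force': array([ 0.9633, -0.913 ,  0.4552]), 'ft_torque': array([-0.0431, -0.0212, -0.0191]), 'grip_width': 0.08536425408510376}
3187.0 (586.7000122070312, 186.39999389648438) ((442.8125, -312.9898681640625), (65.02726745605469, 119.3910140991211), 3.2211899757385254)
1801.0 (318.5, 182.5) ((473.216064453125, -4.885919570922852), (41.754756927490234, 69.00083923339844), 84.942138671875)
1381.5 (302.4125671386719, 32.19609451293945) ((623.60205078125, -2.2626914978027344), (78.7170181274414, 56.95035171508789), 80.67509460449219)
```

View pics/w1.png

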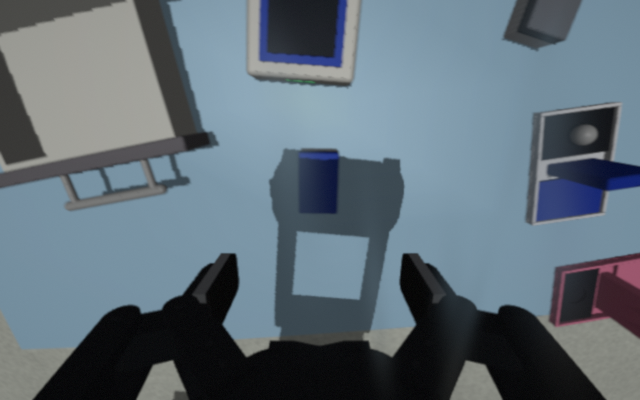

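{"method": "arm_command", "body": {
  "rows": [
    [[0, 0, 0], [0, 0, 0], 1],
    [[0, 0, -15], [0, 0, 0], 1],
    [[0, 0, -30], [0, 0, 0], 1],
    [[0, 0, -35], [0, 0, 0], 1],
    [[0, 0, -35], [0, 0, 0], 1],
    [[0, 0, -30], [0, 0, 0], 1],
    [[0, 0, -20], [0, 0, 0], 1],
    [[0, 0, -10], [0, 0, 0], 1]
  ]
}}

```text
clock: 2.7
tool_pos: [0.468, -0.008, 0.0227]
tool_rot: [-0.053, 1.569, 3.001]
ft_force: [-0.2, -0.6, 0.3]
grip_width: 0.0852
```

```bash
python3 - <<'E'
from rig import r
from h import *
np.set_printoptions(precision=4,suppress=True)
s=r.get_state();print(s["tool_pos"],s["tool_rot"],s["qd"])
w=r.get_image("wrist"); cv2.imwrite("pics/w2.png",w["frame"][:,:,::-1])
for a,c in blobs(w,(100,120,50),(130,255,255),200)[0]:
    W=plane(w,c[:,0].astype(float),.04)[:,:2].astype(np.float32)*1000
    print(a,cv2.minAreaRect(c)[0],cv2.minAreaRect(W))
E
```

```text
[ 0.468  -0.008   0.0227] [-0.0532  1.5686  3.0006] [ 0.0041  0.1138  0.0591 -0.0004 -0.2003  0.0033]
10151.5 (314.6842956542969, 257.629638671875) ((475.27142333984375, -5.777456283569336), (42.42927551269531, 70.8255386352539), 84.19580078125)
```

View pics/w2.png

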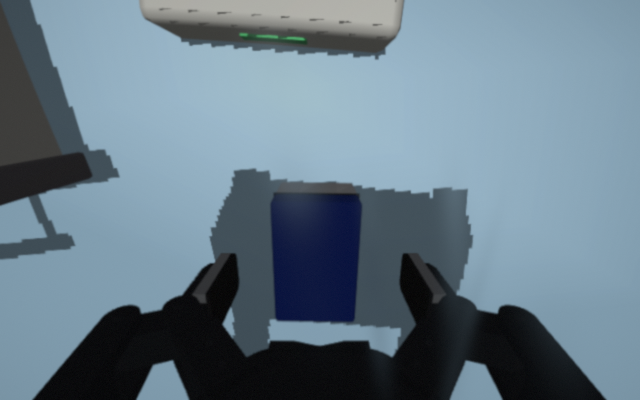

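{"method": "arm_command", "body": {
  "rows": [
    [[4, 1, -7], [0, 0, 0], 1],
    [[0, 0, -5], [0, 0, 0], 1],
    [[0, 0, 0], [0, 0, 0], 0.2],
    [[0, 0, 0], [0, 0, 0], -0.5],
    [[0, 0, 0], [0, 0, 0], -1],
    [[0, 0, 0], [0, 0, 0], -1],
    [[0, 0, 0], [0, 0, 0], -1],
    [[0, 0, 0], [0, 0, 0], -1]
  ],
  "grip_force": 50
}}

```text
clock: 3.55
tool_pos: [0.4734, -0.0064, 0.0129]
tool_rot: [-3.081, 1.57, -0.027]
ft_force: [-2.1, -0.6, 5.9]
grip_width: 0.0432
```

{"method": "arm_command", "body": {
  "rows": [
    [[0, 0, 5], [0, 0, 0], -1],
    [[0, 0, 15], [0, 0, 0], -1],
    [[0, 0, 25], [0, 0, 0], -1],
    [[0, 0, 25], [0, 0, 0], -1],
    [[5, 10, 25], [0, 0, 0], -1],
    [[8, 16, 20], [0, 0, 1], -1],
    [[8, 16, 15], [0, 0, 1], -1],
    [[8, 16, 5], [0, 0, 1], -1]
  ]
}}

```text
clock: 4.35
tool_pos: [0.5028, 0.0522, 0.1495]
tool_rot: [-3.118, 1.568, -0.01]
ft_force: [0.2, -0.3, -0.9]
grip_width: 0.0432
```

{"method": "arm_command", "body": {
  "rows": [
    [[14, 28, 0], [0, 0, 1], -1],
    [[14, 28, 0], [0, 0, 1], -1],
    [[14, 28, 0], [0, 0, 1], -1],
    [[14, 28, 0], [0, 0, 1], -1],
    [[14, 28, 0], [0, 0, 1], -1],
    [[10, 20, 0], [0, 0, 1], -1],
    [[6, 12, 0], [0, 0, 0.5], -1],
    [[2, 3, 0], [0, 0, 0], -1]
  ]
}}

```text
clock: 5.15
tool_pos: [0.5902, 0.2274, 0.1472]
tool_rot: [-0.261, 1.57, 2.96]
ft_force: [0.7, -0.5, -1.2]
grip_width: 0.0433
```

```bash
python3 - <<'E'
from rig import r
from h import *
np.set_printoptions(precision=4,suppress=True)
s=r.get_state();print(s["tool_pos"],s["tool_rot"],s["qd"],s["grip_width"],s["ft_force"])
for n in("wrist","top","side"):
  w=r.get_image(n); cv2.imwrite(f"pics/{n}3.png",w["frame"][:,:,::-1]);np.save(n+"3.npy",w,allow_pickle=True)
E
```

```text
[0.5902 0.2274 0.1472] [-0.261   1.5705  2.9601] [ 0.0145  0.0387 -0.0498 -0.0086  0.0155  0.0344] 0.043262467476882636 [ 0.6548 -0.5035 -1.1852]
```

View pics/wrist3.png

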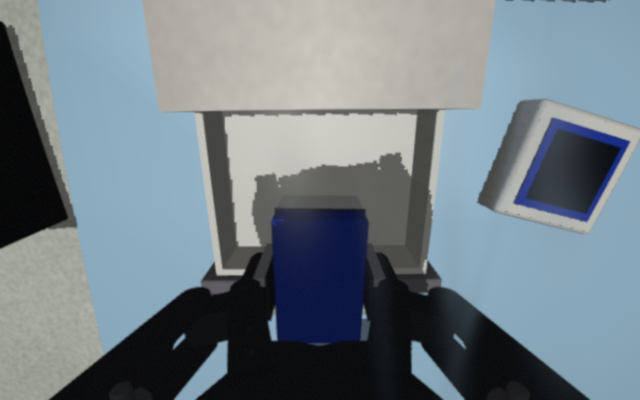

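View pics/top3.png

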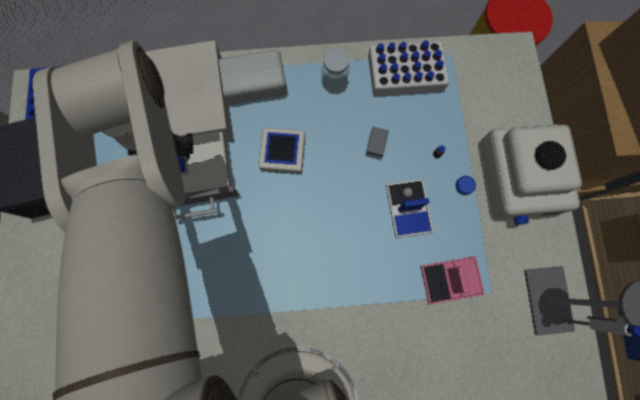

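View pics/side3.png

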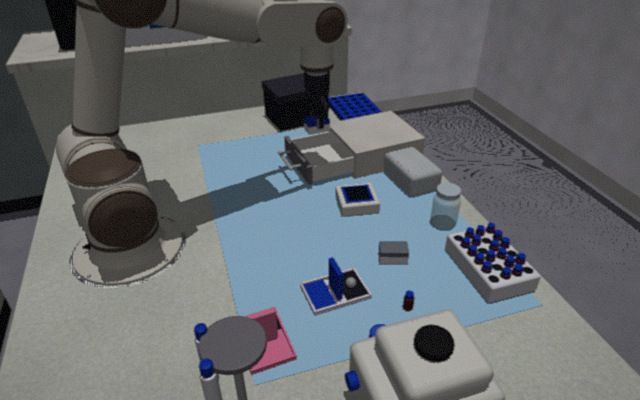

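```bash
python3 - <<'E'
from h import *
np.set_printoptions(precision=4,suppress=True)
w=np.load("wrist3.npy",allow_pickle=True).item()
print("cab edge",plane(w,[[161,110],[480,107]],.09))
print("panel corners inner top",plane(w,[[204,267],[438,264]],.076), plane(w,[[202,289],[440,285]],.076))
print("walls top at edge",plane(w,[[195,112],[442,108]],.068))
print("floor back visible", plane(w,[[226,114],[416,113],[409,246],[236,248]],.022))
cv2.imwrite("pics/w3z.png",cv2.resize(w["frame"][90:310,140:500,::-1],None,fx=2.2,fy=2.2,interpolation=cv2.INTER_CUBIC))
E
```

```text
cab edge [[0.6621 0.3417 0.09  ]
 [0.6813 0.126  0.09  ]]
panel corners inner top [[0.5341 0.3234 0.076 ]
 [0.553  0.1224 0.076 ]] [[0.5114 0.3263 0.076 ]
 [0.5323 0.1161 0.076 ]]
walls top at edge [[0.6618 0.3277 0.068 ]
 [0.6794 0.1427 0.068 ]]
floor back visible [[0.6606 0.3187 0.022 ]
 [0.6753 0.1464 0.022 ]
 [0.5425 0.1293 0.022 ]
 [0.5257 0.3108 0.022 ]]
```

View pics/w3z.png

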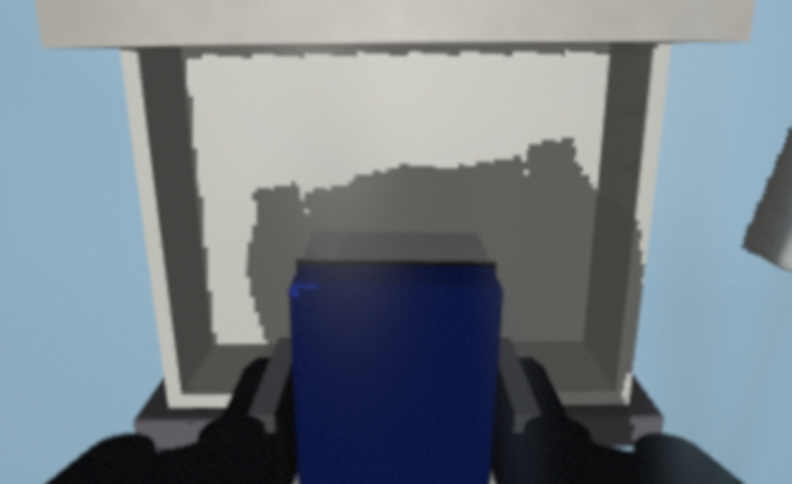

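{"method": "arm_command", "body": {
  "rows": [
    [[3, -1, -5], [0, 0, 0.5], -1],
    [[0, 0, -15], [0, 0, 0], -1],
    [[0, 0, -20], [0, 0, 0], -1],
    [[0, 0, -20], [0, 0, 0], -1],
    [[0, 0, -20], [0, 0, 0], -1],
    [[0, 0, -15], [0, 0, 0], -1],
    [[0, 0, -7], [0, 0, 0], -1],
    [[0, 0, -3], [0, 0, 0], -1]
  ]
}}

```text
clock: 6.1
tool_pos: [0.5928, 0.2254, 0.0414]
tool_rot: [0.056, 1.57, -2.999]
ft_force: [-0.5, 0.4, -1.4]
grip_width: 0.0431
```

{"method": "arm_command", "body": {
  "rows": [
    [[0, 0, -1], [0, 0, 0], -1],
    [[0, 0, -1], [0, 0, 0], -1],
    [[0, 0, -1], [0, 0, 0], -1],
    [[0, 0, 0], [0, 0, 0], -1]
  ]
}}

```text
clock: 6.5
tool_pos: [0.5932, 0.2257, 0.0396]
tool_rot: [-2.823, 1.57, 0.406]
ft_force: [0.5, 0.5, -1.1]
grip_width: 0.0435
```

{"method": "arm_command", "body": {
  "rows": [
    [[0, 0, -1], [0, 0, 0], -1],
    [[0, 0, -1], [0, 0, 0], -1],
    [[0, 0, -1], [0, 0, 0], -1],
    [[0, 0, 0], [0, 0, 0], -1]
  ]
}}

```text
clock: 6.9
tool_pos: [0.593, 0.2256, 0.036]
tool_rot: [-0.151, 1.571, 3.078]
ft_force: [0.4, -0.5, -0.9]
grip_width: 0.0429
```

{"method": "arm_command", "body": {
  "rows": [
    [[0, 0, -1], [0, 0, 0], -1],
    [[0, 0, 0], [0, 0, 0], -1]
  ]
}}

```text
clock: 7.1
tool_pos: [0.593, 0.2256, 0.0351]
tool_rot: [-0.639, 1.571, 2.589]
ft_force: [-0.6, 0.2, 0.3]
grip_width: 0.043
```

{"method": "arm_command", "body": {
  "rows": [
    [[0, 0, -1], [0, 0, 0], -1],
    [[0, 0, 0], [0, 0, 0], -1]
  ]
}}

```text
clock: 7.3
tool_pos: [0.5936, 0.2257, 0.035]
tool_rot: [-2.978, 1.569, 0.251]
ft_force: [0.8, -1.3, 5.4]
grip_width: 0.0427
```

{"method": "arm_command", "body": {
  "rows": [
    [[0, 0, 0], [0, 0, 0], 0.2],
    [[0, 0, 0], [0, 0, 0], 0.4],
    [[0, 0, 0], [0, 0, 0], 0.6],
    [[0, 0, 0], [0, 0, 0], 0.7],
    [[0, 0, 5], [0, 0, 0], 0.8],
    [[0, 0, 15], [0, 0, 0], 0.8],
    [[0, 0, 30], [0, 0, 0], 0.8],
    [[0, 0, 40], [0, 0, 0], 0.8]
  ]
}}

```text
clock: 8.1
tool_pos: [0.5924, 0.2254, 0.1251]
tool_rot: [0.108, 1.569, -2.946]
ft_force: [1.9, -0.5, 0.3]
grip_width: 0.0769
```

```bash
python3 - <<'E'
from rig import r
from h import *
np.set_printoptions(precision=4,suppress=True)
s=r.get_state();print(s["tool_pos"],s["tool_rot"],s["qd"],s["grip_width"],s["ft_force"])
w=r.get_image("wrist"); cv2.imwrite("pics/w4.png",w["frame"][:,:,::-1])
E
```

```text
[0.5924 0.2254 0.1251] [ 0.1082  1.5688 -2.9461] [-0.001  -0.3246 -0.4744 -0.0009  0.7647 -0.0006] 0.07688357988362773 [ 1.9264 -0.4844  0.3455]
```

View pics/w4.png

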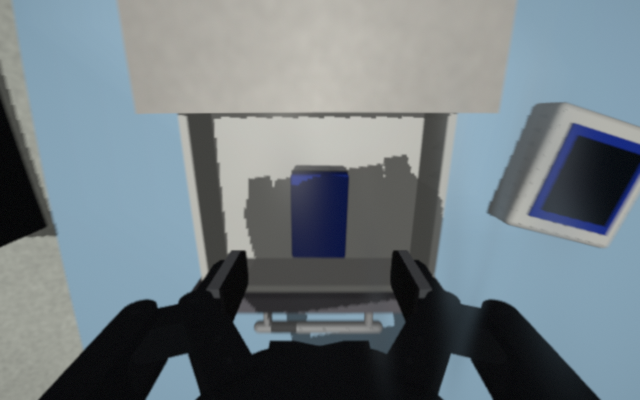

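{"method": "arm_command", "body": {
  "rows": [
    [[-20, -2, 5], [0, 0, 0], -1],
    [[-32, -3, 0], [0, 0, 0], -1],
    [[-35, -3, 0], [0, 0, 0], -1],
    [[-35, -3, 0], [0, 0, 0], -1],
    [[-30, -3, 0], [0, 0, 0], -1],
    [[-20, -1, -20], [0, 0, 0], -1],
    [[0, 0, -30], [0, 0, 0], -1],
    [[0, 0, -30], [0, 0, 0], -1]
  ]
}}

```text
clock: 8.95
tool_pos: [0.4213, 0.2109, 0.0502]
tool_rot: [-2.905, 1.567, 0.324]
ft_force: [0.5, 0.5, -0.0]
grip_width: 0.0
```

{"method": "arm_command", "body": {
  "rows": [
    [[0, 0, -10], [0, 0, 0], -1],
    [[0, 0, -3], [0, 0, 0], -1],
    [[0, 0, 0], [0, 0, 0], -1]
  ]
}}

```text
clock: 9.25
tool_pos: [0.4216, 0.2108, 0.0373]
tool_rot: [-2.804, 1.57, 0.425]
ft_force: [0.3, 0.4, -0.1]
grip_width: 0.0001
```

```bash
python3 - <<'E'
from rig import r
from h import *
np.set_printoptions(precision=4,suppress=True)
s=r.get_state();print(s["tool_pos"],s["tool_rot"],s["grip_width"],s["ft_force"])
w=r.get_image("wrist"); cv2.imwrite("pics/w5.png",w["frame"][:,:,::-1])
E
```

```text
[0.4216 0.2108 0.0373] [-2.8039  1.5699  0.4249] 8.486989501296109e-05 [ 0.327   0.4308 -0.0559]
```

View pics/w5.png

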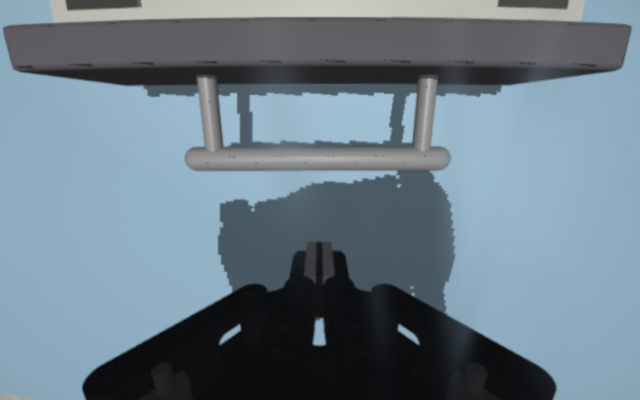

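{"method": "arm_command", "body": {
  "rows": [
    [[10, 1, 0], [0, 0, 0], -1],
    [[16, 1.4, 0], [0, 0, 0], -1],
    [[12, 1, 0], [0, 0, 0], -1],
    [[10, 0.8, 0], [0, 0, 0], -1],
    [[15, 1.3, 0], [0, 0, 0], -1],
    [[20, 1.7, 0], [0, 0, 0], -1],
    [[20, 1.7, 0], [0, 0, 0], -1],
    [[20, 1.7, 0], [0, 0, 0], -1]
  ]
}}

```text
clock: 10.1
tool_pos: [0.5451, 0.2214, 0.0363]
tool_rot: [-0.739, 1.57, 2.49]
ft_force: [-1.9, 1.1, 0.2]
grip_width: -0.0
```

{"method": "arm_command", "body": {
  "rows": [
    [[16, 1.4, 0], [0, 0, 0], -1],
    [[12, 1, 0], [0, 0, 0], -1],
    [[8, 0.7, 0], [0, 0, 0], -1],
    [[6, 0.5, 0], [0, 0, 0], -1],
    [[4, 0.3, 0], [0, 0, 0], -1],
    [[0, 0, 0], [0, 0, 0], -1]
  ]
}}

```text
clock: 10.7
tool_pos: [0.5903, 0.2251, 0.0363]
tool_rot: [-2.706, 1.571, 0.523]
ft_force: [-1.2, 0.1, -0.1]
grip_width: -0.0003
```

```bash
python3 - <<'E'
from rig import r
from h import *
np.set_printoptions(precision=4,suppress=True)
s=r.get_state();print(s["tool_pos"],s["tool_rot"],s["grip_width"],s["ft_force"])
w=r.get_image("wrist"); cv2.imwrite("pics/w6.png",w["frame"][:,:,::-1])
E
```

```text
[0.5903 0.2251 0.0363] [-2.7062  1.5706  0.5227] -0.0002599109844839179 [-1.18    0.0989 -0.1083]
```

View pics/w6.png

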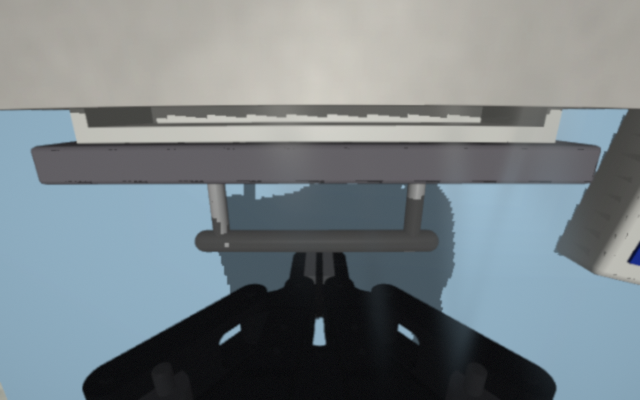

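{"method": "arm_command", "body": {
  "rows": [
    [[4, 0.3, 0], [0, 0, 0], -1],
    [[4, 0.3, 0], [0, 0, 0], -1],
    [[4, 0.3, 0], [0, 0, 0], -1],
    [[3, 0.3, 0], [0, 0, 0], -1],
    [[1, 0, 0], [0, 0, 0], -1]
  ]
}}

```text
clock: 11.25
tool_pos: [0.6045, 0.2263, 0.0361]
tool_rot: [0.02, 1.566, -3.034]
ft_force: [-25.2, -2.3, 14.1]
grip_width: 0.0002
```

{"method": "arm_command", "body": {
  "rows": [
    [[2, 0.2, 0], [0, 0, 0], -1],
    [[2, 0.2, 0], [0, 0, 0], -1],
    [[0, 0, 0], [0, 0, 0], -1]
  ]
}}

```text
clock: 11.55
tool_pos: [0.6048, 0.2264, 0.036]
tool_rot: [0.077, 1.558, -2.976]
ft_force: [-54.5, -8.3, 29.9]
grip_width: 0.0002
```

{"method": "arm_command", "body": {
  "rows": [
    [[-4, -0.3, 0], [0, 0, 0], -1],
    [[-2, -0.2, 0], [0, 0, 0], -1]
  ]
}}

```text
clock: 11.75
tool_pos: [0.6037, 0.2263, 0.0364]
tool_rot: [0.039, 1.57, -3.015]
ft_force: [-0.3, -0.5, -0.3]
grip_width: 0.0003
```

```bash
python3 - <<'E'
from rig import r
from h import *
np.set_printoptions(precision=4,suppress=True)
s=r.get_state();print(s["tool_pos"],s["tool_rot"],s["grip_width"],s["ft_force"])
w=r.get_image("wrist"); cv2.imwrite("pics/w7.png",w["frame"][:,:,::-1]);np.save("w7.npy",w,allow_pickle=True)
w=r.get_image("side"); cv2.imwrite("pics/s7.png",cv2.resize(w["frame"][90:240,230:450,::-1],None,fx=3,fy=3,interpolation=cv2.INTER_CUBIC))
E
```

```text
[0.6037 0.2263 0.0364] [ 0.0389  1.5704 -3.0152] 0.0002578017389974904 [-0.3091 -0.5306 -0.2891]
```

View pics/w7.png

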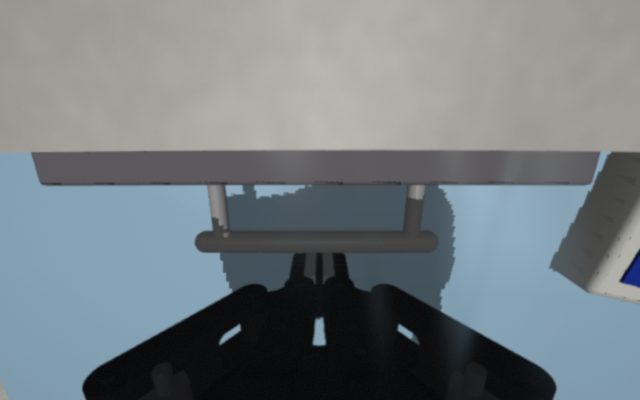

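View pics/s7.png

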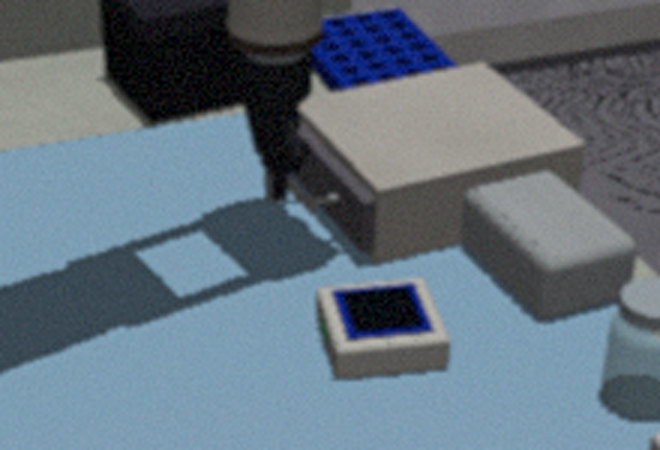

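{"method": "arm_command", "body": {
  "rows": [
    [[-15, -1.3, 0], [0, 0, 0], -1],
    [[-25, -2, 0], [0, 0, 0], -1],
    [[-20, -1.7, 10], [0, 0, 0], -1],
    [[0, 0, 30], [0, 0, 0], -1],
    [[0, 0, 40], [0, 0, 0], -1],
    [[0, 0, 40], [0, 0, 0], 0],
    [[0, 0, 30], [0, 0, 0], 1],
    [[0, 0, 10], [0, 0, 0], 1]
  ]
}}

```text
clock: 12.65
tool_pos: [0.5454, 0.2214, 0.2]
tool_rot: [-2.963, 1.566, 0.265]
ft_force: [0.9, 0.5, 0.0]
grip_width: 0.0437
```

{"method": "arm_command", "body": {
  "rows": [
    [[-4.3, -15, 0], [0, 0, 3.4], 1],
    [[-4.3, -27, 0], [0, 0, 4.5], 1],
    [[-4.3, -27, 0], [0, 0, 4.5], 1],
    [[-4.3, -27, 0], [0, 0, 4.5], 1],
    [[-4.3, -27, 0], [0, 0, 4.5], 1],
    [[-4.3, -27, 0], [0, 0, 4.5], 1],
    [[-4.3, -27, 0], [0, 0, 4.5], 1],
    [[-4.3, -27, 0], [0, 0, 4.5], 1]
  ]
}}

```text
clock: 13.45
tool_pos: [0.5095, 0.0161, 0.1957]
tool_rot: [-0.863, 1.57, 2.978]
ft_force: [-0.0, -1.1, -0.1]
grip_width: 0.0852
```

{"method": "arm_command", "body": {
  "rows": [
    [[-4.3, -27, 0], [0, 0, 4.5], 1],
    [[-4.3, -27, 0], [0, 0, 4.5], 1],
    [[-4.3, -27, 0], [0, 0, 4.5], 1],
    [[-4.3, -27, 0], [0, 0, 4.5], 1],
    [[-4.3, -27, 0], [0, 0, 4.5], 1],
    [[-4.3, -27, 0], [0, 0, 4.5], 1],
    [[-4.3, -27, 0], [0, 0, 4.5], 1],
    [[-4.3, -27, 0], [0, 0, 4.5], 1]
  ]
}}

```text
clock: 14.25
tool_pos: [0.475, -0.2001, 0.1957]
tool_rot: [-1.762, 1.57, 2.708]
ft_force: [0.2, -0.3, -0.1]
grip_width: 0.0853
```

{"method": "arm_command", "body": {
  "rows": [
    [[-4.3, -27, 0], [0, 0, 4.5], 1],
    [[-4.3, -27, 0], [0, 0, 4.5], 1],
    [[-4.3, -27, 0], [0, 0, 4.5], 1],
    [[-4.3, -20, 0], [0, 0, 4], 1],
    [[0, -17, 0], [0, 0, 0], 1],
    [[0, 0, 0], [0, 0, 0], 1],
    [[0, 0, 0], [0, 0, 0], 1]
  ]
}}

```text
clock: 14.95
tool_pos: [0.4582, -0.3167, 0.1958]
tool_rot: [-2.556, 1.57, 2.213]
ft_force: [-0.4, 0.4, 0.2]
grip_width: 0.0854
```

```bash
python3 - <<'E'
from rig import r
from h import *
from scipy.spatial.transform import Rotation as R
np.set_printoptions(precision=4,suppress=True)
s=r.get_state();M=R.from_euler('xyz',s["tool_rot"]).as_matrix()
print(s["tool_pos"],M,"jawyaw",np.degrees(np.arctan2(M[1,1],M[0,1])),s["joint_pos"],s["qd"],s["ft_force"],s["ft_torque"])
for n in("wrist","top","side"):
  w=r.get_image(n); cv2.imwrite(f"pics/{n}8.png",w["frame"][:,:,::-1]);np.save(n+"8.npy",w,allow_pickle=True)
E
```

```text
[ 0.4582 -0.3167  0.1958] [[-0.0005  0.9984  0.0571]
 [ 0.0007  0.0571 -0.9984]
 [-1.     -0.0004 -0.0007]] jawyaw 3.2731522862320603 [-0.7431  0.128   1.5345  0.0002  1.4799 -0.8003] [ 0.0155 -0.0131  0.0068  0.0004  0.0027 -0.005 ] [-0.3873  0.3882  0.18  ] [ 0.0256 -0.0154 -0.0395]
```

View pics/wrist8.png

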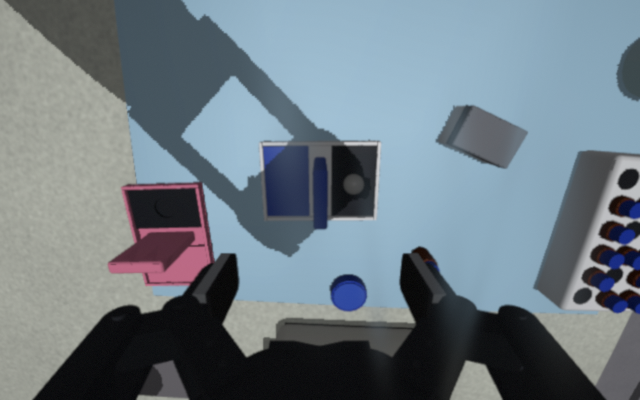

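View pics/top8.png

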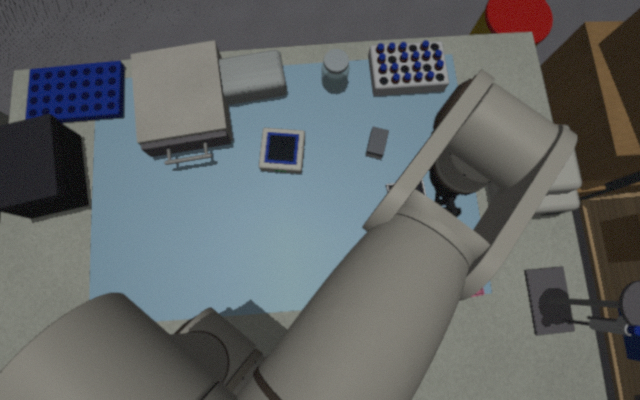

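```bash
python3 - <<'E'
from h import *
np.set_printoptions(precision=4,suppress=True)
w=np.load("wrist8.npy",allow_pickle=True).item(); t=np.load("top8.npy",allow_pickle=True).item()
for p,z in (((439,152),.03),((377,142),.04)): print("by",plane(t,[p],z))
b,m=blobs(w,(100,100,20),(130,255,255),100,(255,130,390,235))
for a,c in b:
    x,y,ww,h=cv2.boundingRect(c);print(a,x,y,ww,h)
print("tray corners",plane(w,[[261,142],[380,142],[379,219],[265,219]],.014), plane(w,[[261,142],[380,142],[379,219],[265,219]],.014).mean(0))
print("fin top", plane(w,[[314,158],[327,158],[328,228],[313,228]],.086),plane(w,[[314,158],[327,158],[328,228],[313,228]],.086).mean(0))
print("ball",plane(w,[[354,184]],.021))
cv2.imwrite("pics/w8z.png",cv2.resize(w["frame"][130:240,250:390,::-1],None,fx=5,fy=5,interpolation=cv2.INTER_CUBIC))
cv2.imwrite("pics/t8z.png",cv2.resize(t["frame"][110:190,120:250,::-1],None,fx=6,fy=6,interpolation=cv2.INTER_CUBIC))
E
```

```text
by [[ 0.5939 -0.409   0.03  ]]
by [[ 0.6297 -0.2502  0.04  ]]
811.0 314 158 13 71
2752.0 263 147 46 69
tray corners [[ 0.3907 -0.2737  0.014 ]
 [ 0.5253 -0.2659  0.014 ]
 [ 0.5355 -0.3589  0.014 ]
 [ 0.3952 -0.367   0.014 ]] [ 0.4617 -0.3164  0.014 ]
fin top [[ 0.4523 -0.2772  0.086 ]
 [ 0.4639 -0.2765  0.086 ]
 [ 0.4694 -0.344   0.086 ]
 [ 0.4549 -0.3449  0.086 ]] [ 0.4601 -0.3107  0.086 ]
ball [[ 0.4995 -0.3147  0.021 ]]
```

View pics/w8z.png

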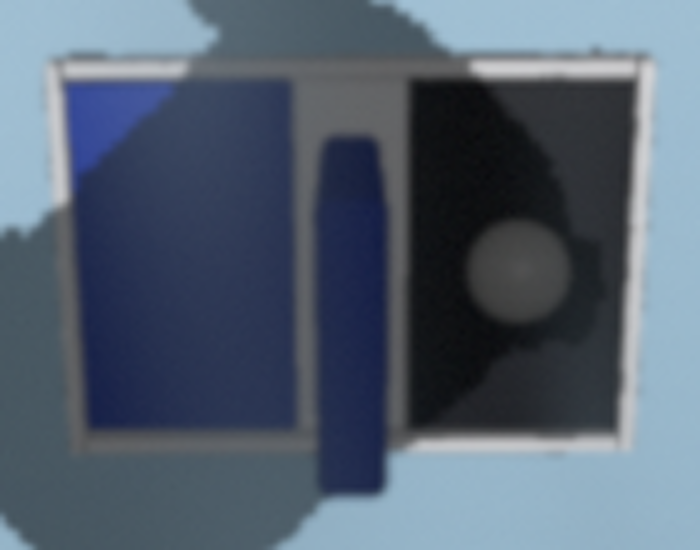

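View pics/t8z.png

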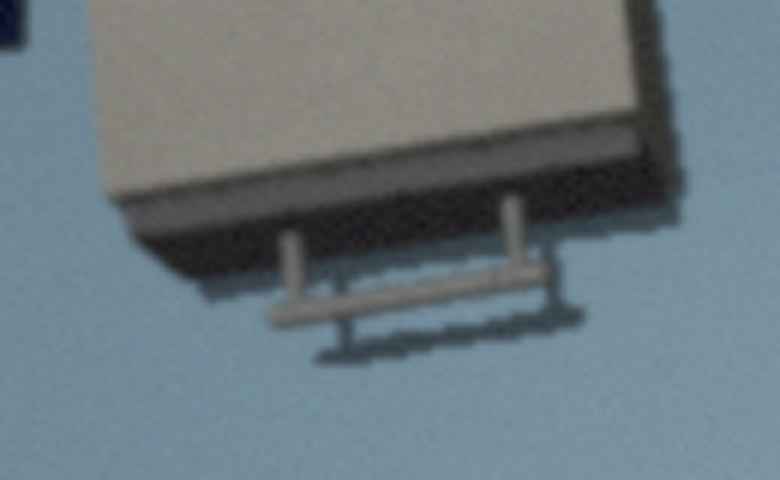

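```bash
python3 - <<'E'
from h import *
t=np.load("top8.npy",allow_pickle=True).item()
o=lambda p:(np.array(p)+.5)/6-.5+[120,110]
e=plane(t,o([[108,192],[637,108]]),.09);p=plane(t,o([[138,237],[640,155]]),.076);h=plane(t,o([[272,317],[548,272]]),.0575)
print(e,p,h,"edge->panel",(e-p).mean(0)[:2]@[.996,.085],"handle moved",(h.mean(0)-[.4774,.2143,.0575])[:2]@[.996,.085])
E
```

```text
[[0.66146159 0.34098124 0.09      ]
 [0.67908494 0.12369378 0.09      ]] [[0.6463821  0.3342834  0.076     ]
 [0.66427637 0.1259455  0.076     ]] [[0.61350889 0.28532067 0.0575    ]
 [0.62338403 0.1696731  0.0575    ]] edge->panel 0.015073215706316413 handle moved 0.14160401075055415
```

```bash
python3 - <<'E'
from h import *
np.set_printoptions(precision=4,suppress=True)
w=np.load("w7.npy",allow_pickle=True).item()
R=np.array(w["R"]);t=np.array(w["t"]);print("cam",-R.T@t,"tcp .6037 .2263 .0364")
e=plane(w,[[100,152],[320,152],[560,152]],.09);p=plane(w,[[42,184],[315,184.5],[590,184]],.076)
h=plane(w,[[200,231],[436,231]],.0575);h2=plane(w,[[318,251]],.052)
print(e,p,"gap",(e[1]-p[1])[:2]@[.996,.085],"handle",h,h2)
cv2.imwrite("pics/w7z.png",cv2.resize(w["frame"][135:265,0:200,::-1],None,fx=4,fy=4,interpolation=cv2.INTER_CUBIC))
E
```

```text
cam [0.6822 0.2341 0.1775] tcp .6037 .2263 .0364
[[0.6647 0.3019 0.09  ]
 [0.6704 0.2327 0.09  ]
 [0.6775 0.1568 0.09  ]] [[0.6476 0.3378 0.076 ]
 [0.6564 0.2332 0.076 ]
 [0.666  0.1281 0.076 ]] gap 0.013928805582081547 handle [[0.6248 0.2847 0.0575]
 [0.6344 0.1749 0.0575]] [[0.6165 0.2287 0.052 ]]
```

View pics/w7z.png

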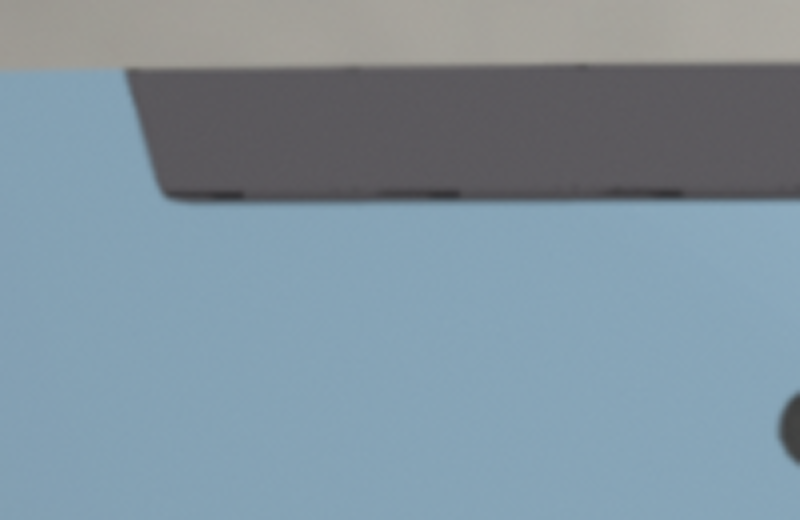

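{"method": "arm_command", "body": {
  "rows": [
    [[1, 1, -10], [0, 0, 0], 1],
    [[0, 0, -25], [0, 0, 0], 1],
    [[0, 0, -30], [0, 0, 0], 1],
    [[0, 0, -30], [0, 0, 0], 1],
    [[0, 0, -25], [0, 0, 0], 1],
    [[0, 0, -18], [0, 0, 0], 1],
    [[0, 0, -10], [0, 0, 0], 0.6],
    [[0, 0, -4], [0, 0, 0], 0.2]
  ]
}}

```text
clock: 15.9
tool_pos: [0.4589, -0.3152, 0.0432]
tool_rot: [-2.345, 1.569, 2.427]
ft_force: [-0.1, 0.3, 0.4]
grip_width: 0.059
```

{"method": "arm_command", "body": {
  "rows": [
    [[0, 0, 0], [0, 0, 0], -0.1],
    [[0, 0, 0], [0, 0, 0], -0.2],
    [[0, 0, 0], [0, 0, 0], -0.3],
    [[0, 0, 0], [0, 0, 0], -0.3]
  ],
  "grip_force": 20
}}

```text
clock: 16.3
tool_pos: [0.4593, -0.316, 0.0449]
tool_rot: [0.704, 1.57, -0.807]
ft_force: [-0.3, 0.1, -0.5]
grip_width: 0.0298
```

```bash
python3 - <<'E'
from rig import r
from h import *
s=r.get_state();print(s["tool_pos"],s["grip_width"],s["ft_force"])
w=r.get_image("wrist"); cv2.imwrite("pics/w9.png",w["frame"][:,:,::-1])
E
```

```text
[ 0.45928515 -0.31596487  0.04487672] 0.02980358542172009 [-0.26036835  0.1198052  -0.45014791]
```

View pics/w9.png

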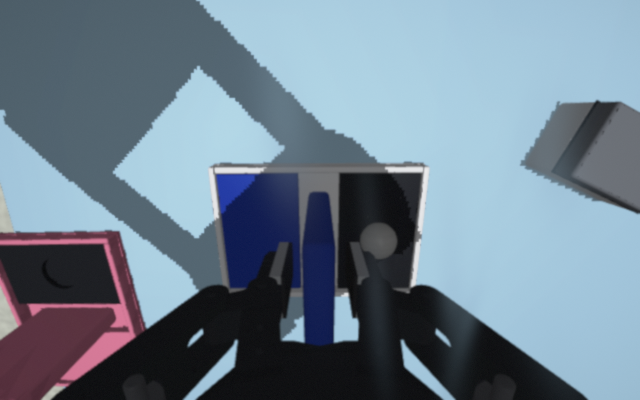

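{"method": "arm_command", "body": {
  "rows": [
    [[0, 0, 0], [0, 0, 0], -0.4],
    [[0, 0, 0], [0, 0, 0], -0.5],
    [[0, 0, 0], [0, 0, 0], -0.56],
    [[0, 0, 0], [0, 0, 0], -0.6],
    [[0, 0, 0], [0, 0, 0], -0.64],
    [[0, 0, 0], [0, 0, 0], -0.68],
    [[0, 0, 0], [0, 0, 0], -0.75],
    [[0, 0, 0], [0, 0, 0], -1]
  ],
  "grip_force": 20
}}

```text
clock: 17.15
tool_pos: [0.4591, -0.3158, 0.0443]
tool_rot: [-1.905, 1.571, 2.867]
ft_force: [0.4, 1.0, 0.5]
grip_width: 0.0137
```

{"method": "arm_command", "body": {
  "rows": [
    [[0, 0, 0], [0, 0, 0], -1],
    [[0, 0, 0], [0, 0, 0], -1],
    [[0, 0, 0], [0, 0, 0], -1]
  ],
  "grip_force": 50
}}

```text
clock: 17.45
tool_pos: [0.4591, -0.3158, 0.0444]
tool_rot: [0.242, 1.571, -1.27]
ft_force: [0.2, 0.3, 1.5]
grip_width: 0.0136
```

{"method": "arm_command", "body": {
  "rows": [
    [[0, 0, 0], [0, 0, 0], -1],
    [[0, 0, 0], [0, 0, 0], -1],
    [[0, 0, 0], [0, 0, 0], -1]
  ],
  "grip_force": 90
}}

```text
clock: 17.75
tool_pos: [0.4592, -0.3158, 0.0444]
tool_rot: [0.655, 1.571, -0.856]
ft_force: [-0.6, 1.4, 3.7]
grip_width: 0.0131
```

```bash
python3 - <<'E'
from rig import r
from h import *
s=r.get_state();print(s["tool_pos"],s["tool_rot"],s["grip_width"],s["ft_force"],s["ft_torque"])
w=r.get_image("wrist"); cv2.imwrite("pics/w10.png",w["frame"][:,:,::-1])
E
```

```text
[ 0.4591644  -0.3158238   0.04443671] [ 0.65539966  1.57057295 -0.85604616] 0.013137462492066059 [-0.60956365  1.40184914  3.67602771] [ 0.08934861 -0.02362387  0.00412551]
```

View pics/w10.png

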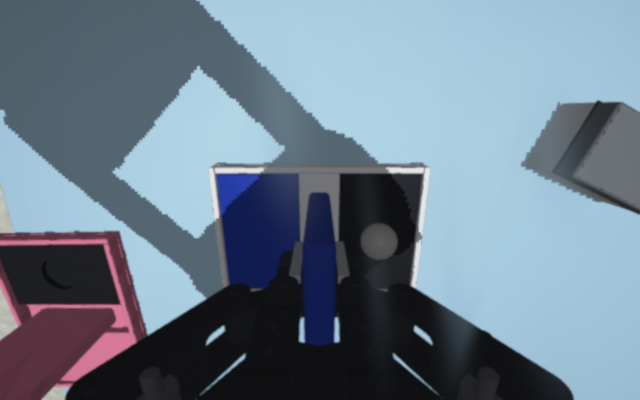

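{"method": "arm_command", "body": {
  "rows": [
    [[0, 0, 1], [0, 0, 0], -1],
    [[0, 0, 2], [0, 0, 0], -1],
    [[0, 0, 4], [0, 0, 0], -1],
    [[0, 0, 5], [0, 0, 0], -1],
    [[0, 0, 4], [0, 0, 0], -1],
    [[0, 0, 3], [0, 0, 0], -1],
    [[0, 0, 1], [0, 0, 0], -1],
    [[0, 0, 0], [0, 0, 0], -1]
  ]
}}

```text
clock: 18.6
tool_pos: [0.4591, -0.3158, 0.0644]
tool_rot: [0.286, 1.571, -1.225]
ft_force: [-0.2, -0.8, -3.7]
grip_width: 0.013
```

```bash
python3 - <<'E'
from rig import r
from h import *
s=r.get_state();print(s["tool_pos"],s["tool_rot"],s["grip_width"],s["ft_force"],s["ft_torque"])
w=r.get_image("wrist"); cv2.imwrite("pics/w11.png",w["frame"][:,:,::-1])
w=r.get_image("side"); cv2.imwrite("pics/s11.png",cv2.resize(w["frame"][220:330,270:430,::-1],None,fx=4,fy=4,interpolation=cv2.INTER_CUBIC))
E
```

```text
[ 0.45908313 -0.31578864  0.06441266] [ 0.28607024  1.57063785 -1.22539766] 0.013025662784139929 [-0.17823893 -0.82097188 -3.69748578] [ 0.02060322 -0.03948179  0.00651883]
```

View pics/w11.png

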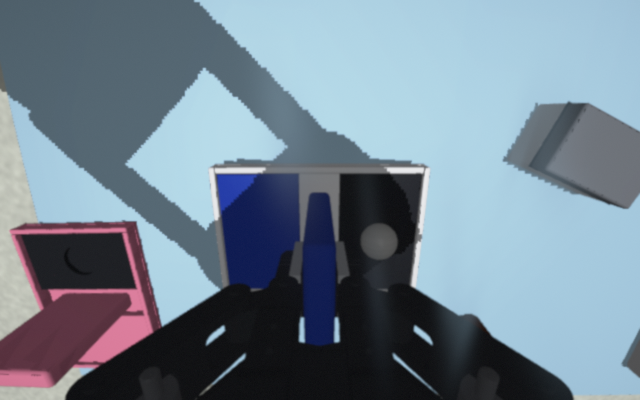

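View pics/s11.png

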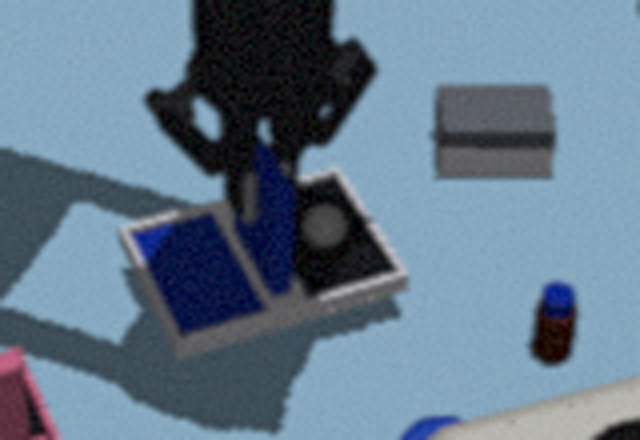

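{"method": "arm_command", "body": {
  "rows": [
    [[0, 0, 2], [0, 0, 0], -1],
    [[0, 0, 5], [0, 0, 0], -1],
    [[0, 0, 8], [0, 0, 0], -1],
    [[0, 0, 11], [0, 0, 0], -1],
    [[0, 0, 14], [0, 0, 0], -1],
    [[0, 0, 16], [0, 0, 0], -1],
    [[0, 0, 16], [0, 0, 0], -1],
    [[0, 0, 14], [0, 0, 0], -1]
  ]
}}

```text
clock: 19.5
tool_pos: [0.4592, -0.3159, 0.1523]
tool_rot: [0.708, 1.569, -0.803]
ft_force: [-0.1, -0.5, -4.6]
grip_width: 0.0131
```

{"method": "arm_command", "body": {
  "rows": [
    [[0, 0, 12], [0, 0, 0], -1],
    [[0, 0, 10], [0, 0, 0], -1],
    [[0, 0, 7], [0, 0, 0], -1],
    [[0, 0, 4], [0, 0, 0], -1],
    [[0, 0, 1], [0, 0, 0], -1],
    [[0, 0, 0], [0, 0, 0], -1]
  ]
}}

```text
clock: 20.1
tool_pos: [0.459, -0.3157, 0.184]
tool_rot: [-2.334, 1.57, 2.438]
ft_force: [-0.6, -0.3, -5.2]
grip_width: 0.0127
```

{"method": "arm_command", "body": {
  "rows": [
    [[1.2, 2.2, 0], [0, 0, 0], -1],
    [[2.5, 4.4, 0], [0, 0, 0], -1],
    [[3.7, 6.5, 0], [0, 0, 0], -1],
    [[4.9, 8.7, 0], [0, 0, 0], -1],
    [[6.1, 10.9, 0], [0, 0, 0], -1],
    [[7.4, 13.1, 0], [0, 0, 0], -1],
    [[8.6, 15.2, 0], [0, 0, 0], -1],
    [[9.8, 17.4, 0], [0, 0, 0], -1]
  ]
}}

```text
clock: 20.9
tool_pos: [0.5039, -0.236, 0.1843]
tool_rot: [-3.083, 1.571, 1.689]
ft_force: [-0.2, 0.1, -5.4]
grip_width: 0.0129
```

{"method": "arm_command", "body": {
  "rows": [
    [[10.7, 19, 0], [0, 0, 0], -1],
    [[10.7, 19, 0], [0, 0, 0], -1],
    [[10.7, 19, 0], [0, 0, 0], -1],
    [[10.7, 19, 0], [0, 0, 0], -1],
    [[10.7, 19, 0], [0, 0, 0], -1],
    [[10.7, 19, 0], [0, 0, 0], -1],
    [[10.7, 19, 0], [0, 0, 0], -1],
    [[10.7, 19, 0], [0, 0, 0], -1]
  ]
}}

```text
clock: 21.7
tool_pos: [0.5894, -0.0833, 0.1843]
tool_rot: [-2.73, 1.571, 2.042]
ft_force: [-0.8, -1.2, -4.9]
grip_width: 0.0129
```

{"method": "arm_command", "body": {
  "rows": [
    [[9.8, 17.4, 0], [0, 0, 0], -1],
    [[8.6, 15.2, 0], [0, 0, 0], -1],
    [[7.4, 13.1, 0], [0, 0, 0], -1],
    [[6.1, 10.9, 0], [0, 0, 0], -1],
    [[4.9, 8.7, 0], [0, 0, 0], -1],
    [[3.7, 6.5, 0], [0, 0, 0], -1],
    [[2.5, 4.4, 0], [0, 0, 0], -1],
    [[1.2, 2.2, 0], [0, 0, 0], -1]
  ]
}}

```text
clock: 22.5
tool_pos: [0.6332, -0.0069, 0.1842]
tool_rot: [-1.477, 1.571, -2.989]
ft_force: [-0.3, -0.2, -4.1]
grip_width: 0.0126
```

{"method": "arm_command", "body": {
  "rows": [
    [[0, 0, 0], [0, 0, 0], -1],
    [[0, 0, 0], [0, 0, 0], -1],
    [[0, 0, 0], [0, 0, 0], -1],
    [[0, 0, 0], [0, 0, 0], -1]
  ]
}}

```text
clock: 22.9
tool_pos: [0.633, -0.0072, 0.1843]
tool_rot: [-0.424, 1.571, -1.936]
ft_force: [-0.0, 0.8, -3.8]
grip_width: 0.0126
```

```bash
python3 - <<'E'
from rig import r
from h import *
s=r.get_state();print(s["tool_pos"],s["tool_rot"],s["qd"],s["grip_width"],s["ft_force"],s["ft_torque"])
for n in("wrist","top","side"):
  w=r.get_image(n); cv2.imwrite(f"pics/{n}12.png",w["frame"][:,:,::-1]);np.save(n+"12.npy",w,allow_pickle=True)
E
```

```text
[ 0.63298674 -0.00723424  0.18434859] [-0.4242577   1.57073758 -1.93606146] [ 0.00033068  0.00012645  0.00244496  0.00010653  0.00134382 -0.00051344] 0.012626023804616757 [-0.01620575  0.82966445 -3.76286869] [-0.03616834  0.01396095  0.00451327]
```

View pics/wrist12.png

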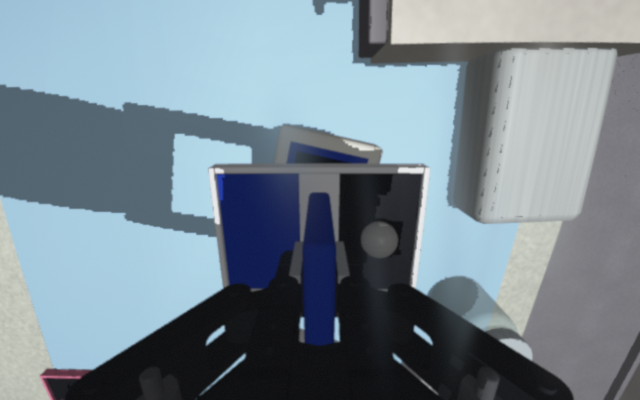

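View pics/top12.png

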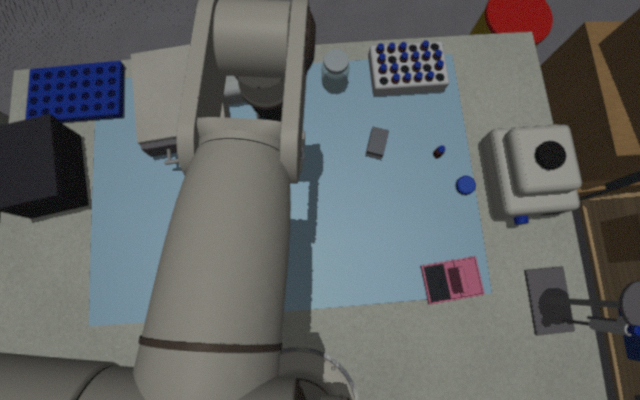

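View pics/side12.png

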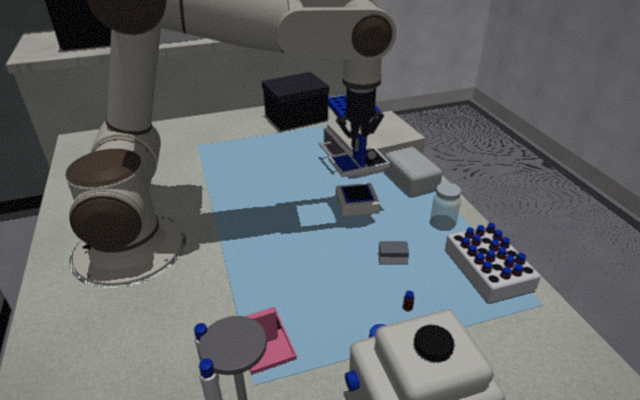

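```bash
python3 - <<'E'
from h import *
w=np.load("side12.npy",allow_pickle=True).item(); s0=np.load("side0.npy",allow_pickle=True).item()
cv2.imwrite("pics/s12z.png",cv2.resize(w["frame"][125:225,305:425,::-1],None,fx=6,fy=6,interpolation=cv2.INTER_CUBIC))
for d,n in((w,"12"),(s0,"0")):
  for a,c in blobs(d,(100,120,50),(130,255,255),100,(310,175,400,220))[0]:
    h=cv2.convexHull(c)[:,0].astype(float)
    W=plane(d,h,.04)[:,:2].astype(np.float32)*1000
    print(n,a,cv2.minAreaRect(W))
E
```

```text
0 379.0 ((633.83154296875, -9.65869140625), (76.64800262451172, 78.25376892089844), 80.73490142822266)
```

View pics/s12z.png

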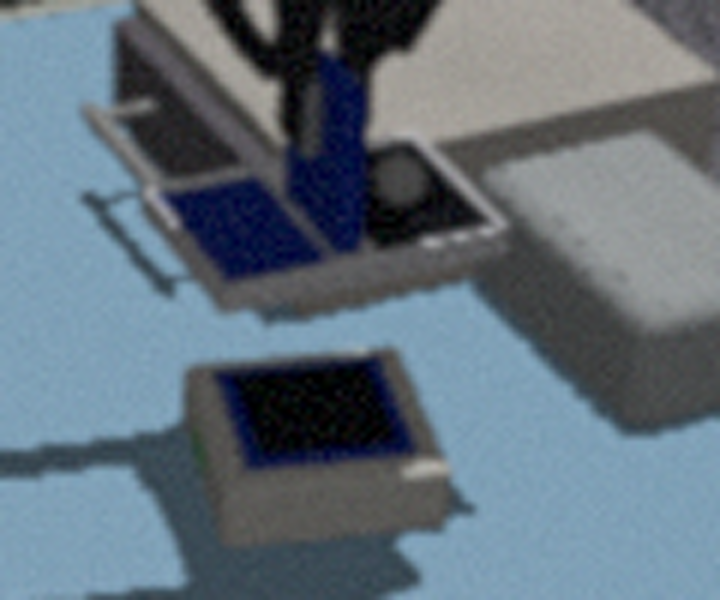

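```bash
python3 - <<'E'
from h import *
from rig import r
w=np.load("side12.npy",allow_pickle=True).item()
o=lambda p:(np.array(p)+.5)/6-.5+[305,125]
q=plane(w,o([[147,190],[222,288],[506,228],[430,138]]),.154)
print(q,q.mean(0)); 
for i in range(4): print(np.linalg.norm(q[i]-q[i-1]))
ww=np.load("wrist12.npy",allow_pickle=True).item()
q=plane(ww,[[211,168],[427,168]],.154);print(q,q.mean(0))
# expected far edge from TCP pose if centred: origin + R(yaw)*[0,+48]
a=np.radians(3.4);print(np.array([.633,-.0072])+48e-3*np.array([-np.sin(a),np.cos(a)]))
print(r.get_state()["clock"])
E
```

```text
[[ 0.56279757  0.02941506  0.154     ]
 [ 0.56673683 -0.06072586  0.154     ]
 [ 0.7041894  -0.05443582  0.154     ]
 [ 0.70434551  0.03191482  0.154     ]] [ 0.63451733 -0.01345795  0.154     ]
0.14157000810108405
0.09022695471869228
0.13759641548759913
0.08635078254114471
[[0.56429364 0.03475424 0.154     ]
 [0.6980579  0.0427022  0.154     ]] [0.63117577 0.03872822 0.154     ]
[0.63015329 0.04071551]
23.05
```

{"method": "arm_command", "body": {
  "rows": [
    [[0.3, 0.7, 0], [0, 0, 0], -1],
    [[0.4, 0.8, 0], [0, 0, 0], -1],
    [[0.3, 0.5, 0], [0, 0, 0], -1],
    [[0, 0, 0], [0, 0, 0], -1],
    [[0, 0, 0], [0, 0, 0], -1],
    [[0, 0, 0], [0, 0, 0], -1],
    [[0, 0, 0], [0, 0, 0], -1],
    [[0, 0, 0], [0, 0, 0], -1]
  ]
}}

```text
clock: 23.85
tool_pos: [0.6341, -0.005, 0.1843]
tool_rot: [-2.469, 1.571, 2.303]
ft_force: [0.2, -0.2, -5.0]
grip_width: 0.0128
```

```bash
python3 - <<'E'
from rig import r
from h import *
from scipy.spatial.transform import Rotation as R
s=r.get_state();print(s["clock"],s["tool_pos"],R.from_euler('xyz',s["tool_rot"]).as_matrix()[2],abs(s["qd"]).max(),s["grip_width"],s["ft_force"])
w=r.get_image("wrist"); cv2.imwrite("pics/w13.png",w["frame"][:,:,::-1])
E
```

```text
23.85 [ 0.63407633 -0.00497841  0.18429457] [-9.99999998e-01 -4.33114782e-05 -5.43929667e-05] 0.0028373944057931916 0.012845881426937501 [ 0.22325448 -0.18446299 -5.0409655 ]
```

View pics/w13.png

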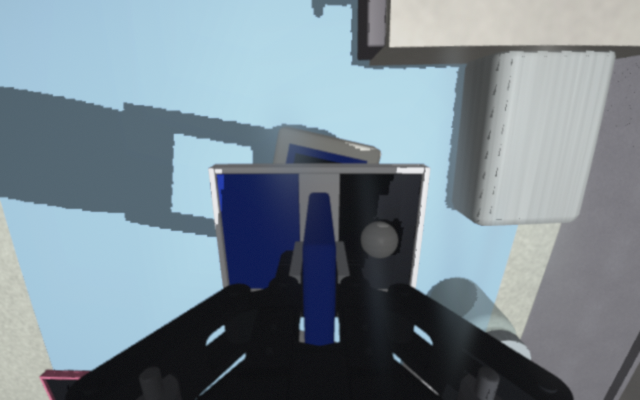

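The tray is level and still, with the ball in its pocket at pixel (379,239) and the fin held at (318,260). Handing in.

```bash
python3 - <<'E'
from rig import r
print(r.sign_off())
E
```

```text
the job is handed in; nothing more can be done
None
```

I handed the job in at about 24 s of the 72 s allowed. The blue-lidded box is in the drawer, the drawer is shut, and the arm is holding the tray over the reader.

**Box and drawer:**
- The wrist picture after release showed the box upright on the drawer floor.
- I pushed the handle until the drawer hit its end stop. The cabinet edge then stood 14–15 mm behind the panel front. Taken literally, the given dimensions would make that 9 mm. I read 15 mm as shut, because it equals the panel's thickness. The handle had moved 141.6 mm and the opening at the start was about 141 mm, which agrees.
- At the stop the wrist force reached about 55 N through the fingertips on the handle, before I backed off. By the given dimensions the gripper's body was clear of the cabinet, so I don't believe the 40 N limit applied. It was more force than the drawer needed.

**Tray:**
- I gripped it by the fin at 90 N, and it stayed level with the joints at rest. The ball was in its pocket in every picture.
- The tray's underside is about 100 mm above the window, taking the bench height at the grasp as zero.
- The tray centre is within about 2–3 mm of the window centre. The top and side views disagreed by about 4 mm in y on where the window is, and the wrist and side views disagreed on the tray's centre. I moved it 1 mm in x and 2 mm in y to split the difference.

The arm did not reach for the grey-lidded box, the vial, the jar cap or the pink look-alike. All four looked unmoved in the last top view.

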